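# Clamp an electrode holder with the inner knob of a coaxial pair

### The arm

A 6-joint arm with a two-finger parallel gripper is mounted at the origin on a cart in front of the work surface, level with it; the furniture and walls round the work are solid. World frame = base frame: x ahead of the robot, y to its left, z up, the work surface at z = 0. Lengths are in mm, angles in rad, forces in N, time in s.
With the tool pointing down it reaches from about 350 to 875 mm from the base axis. Payload 4.2 kg.
Tool frame: the origin (TCP) lies between the finger pads; the fingertips stand 11 mm ahead of it and the grasp point (between the pads) lies 8 mm behind it; z points along the fingers, y is the direction in which the jaws open and shut (so a half turn about z gives the same grasp; the last joint's range is limited). The gripper opens to 85 mm and grips with 20 to 120 N. Pads are 22 mm wide; open, the fingers measure 114 mm over their backs; the gripper's body (76 mm by 85 mm) begins 54 mm behind the grasp point. The pads swing forward as they close: fully open they stand 13 mm farther back than shut.
Start: joints at [-0.997, 0.385, 0.008, 0, -1.194, -0.259], TCP at [193.532, -594.26, 211.412] pointing down, gripper open.
Joint ranges: [-3.14, 3.14], [-1.21, 2.06], [-1.07, 1.41], [-3.16, 2.05], [-2.99, -0.16], [-3.1, 3.1]. Speed limits (rad/s): [2.79, 2.79, 3.14, 3.14, 3.14, 3.14].

### API

Orientations are given as a unit quaternion [x, y, z, w].
In Python, from bench import * gives the robot as it stands.
- The arm moves only by the tool servo_tool, never from a script. Its argument "rows" is a list of rows, each a list of 7 numbers: the opening, from 0 (shut) to 1 (fully open), then the shift along the tool's x, y, z in cm, then the turn, a rotation vector about the tool's x, y, z in degrees. A call has 1 to 12 rows; each row shifts and turns the commanded pose from where the row before left it, along the tool's axes as they then stand; what a row does not reach is not made up. A row lasts 1/10 s, in which the tool goes at most 50 mm and 8.59 degrees, less where a joint would pass 70% of its speed; a pose out of reach is approached as far as the arm can. A call is refused whole if a number of a shift passes 5 or a number of a turn 8.59, either way. A call with a gripper value outside its range is refused whole. The fingers move at their own pace and stop on an object; the grip force is fixed at half the most. Time passes only in rows, so rows that do not move let the fingers close. It gives the time, the measured TCP pose, the force and the opening at its end, in the units of the state.
- read_state(): the state, without advancing time (a new reading comes with each control period).
- get_image(name): name is "scene" or "top" or "wrist"; returns a dict with "image" (400x640x3 uint8, red, green, blue), "mtx" (3x3 intrinsics, pixels), "extrinsics" (4x4, takes a point from camera to world coordinates). Camera axes: x right, y up, looking along -z (the intrinsics and any distortion apply to the point x, -y, -z); pixel columns grow to the right and rows downward; lengths in mm; the calibration is good to about 2 mm. A picture is of the moment at which its call begins. There is no depth.
- job_done(): hands the job in, once; it reports no verdict.
The state is a dict: "clock": time; "joints": joint angles; "joint_vel": joint speeds; "joint_efforts": joint torques, N m; "position": TCP position; "ee_rot": TCP orientation; "contact_force": force on the tool from outside, world axes, zero at the start; "wrist_torque": the same for the moment, N m; "gripper_width": finger opening in mm.
Only numpy, scipy, OpenCV 4.12 (cv2) and the standard library are available. Lean on these libraries where they do the work, as an engineer would, in place of code of your own. Each camera call takes 0.05 s, during which the arm holds its last target. There are 200 camera calls.

### The job

Set the taller of the two loose aluminium electrode holders upright on the floor of the clamping fixture, square between the open jaw and the rear stop, and let go of it. Then close the jaw by turning only the small inner knob clockwise, going by feel, until the holder sits tight against the rear stop with about 15 N of clamping force (8 to 22 N will do; 30 N would mark it), and let go of the knob. The big outer ring under the knob is already set and must not be dragged round; leave the other things where they are.

Things in the scene. Friction and masses are not known exactly. Their poses are not given: they have to be found in the camera images.
- fixture: Fixed steel clamping fixture, base 100 x 230 x 10 mm. Origin: under the base, near its middle. y axis = clamping direction. In its frame: gear housing 86 x 78 mm centred at y -72 mm, top at z 46 mm; jaw; nest; at the +y end the rear stop, 70 mm wide, top at z 36 mm, face at y 78 mm give or take 5 mm (set by the outer ring, exact place not given).
- nest (a point): Point on the nest's flat floor (z 10 mm above the fixture's underside) at x 0, y 52 mm, about where the holder's centre shall end; axes as the fixture's.
- work_mid (a point): The taller holder, 60 mm high, 0.13 to 0.25 kg: square base 46 x 46 mm and 32 mm high, round neck 34 mm in diameter above it. Point on its upright axis half-way up, 30 mm above its underside; z axis up, x and y axes square to the base's faces. It may be grasped by the neck at any angle.
- jaw: Moving jaw plate, 70 mm wide, 10 mm thick, 0.5 to 24.5 mm above the nest's floor; at the start 52 to 65 mm from the stop. Origin: lower edge of its clamping face, at mid-width. Moves along the fixture's +y, 8 mm per rad of the inner knob. It is sprung in its carriage by 8 N per mm: once the holder is tight, the clamping force grows by 64 N per rad of the knob.
- jaw_face (a point): Centre of the jaw's clamping face, which looks along the fixture's +y.
- knob_top (a point): Centre of the top of the small inner knob, on the common upright axis, 84 mm above the fixture's underside. Round, 36 mm in diameter, 22 mm clear above the ring. Clockwise from above closes the jaw, 1 to 2.8 rad in all; it stays where left, held by friction of 0.21 Nm. Turning it takes that plus 0.008 Nm per N of clamping force: at 15 N it resists 0.12 Nm more than with the jaw free.
- ring_mark (a point): White mark on the top of the big outer ring, 34 mm from the common axis. The ring is round, knurled, 72 mm in diameter, its top 62 mm above the fixture's underside; it turns easily (0.13 Nm) about the same axis as the knob and must not be turned: the mark may move 4 mm at most.
- short_part: The shorter holder, a bystander, 48 mm high: square base 46 x 46 mm and 20 mm high, round neck 34 mm in diameter. Origin: centre of its underside.
- eyepiece: Black microscope eyepiece standing upright, bystander, 47 mm in diameter, 63 mm high. Origin: centre of its underside.
- tin: Open round tin, bystander, 76 mm in diameter, 46 mm high. Origin: centre of its underside.

How it is judged (in metres and radians):
On the way:
1. the taller holder stands in the nest, let go, with the jaw not yet tight on it (z of work_mid in the frame of fixture between 0.036 and 0.044 m and x of work_mid in the frame of fixture between -0.015 and 0.015 m and y of work_mid in the frame of fixture between 0.03 and 0.07 m and angle between work_mid's own z axis and vertical below 0.08 rad and contact force between the fingers and work below 0.3 N and contact force between jaw and work below 3 N), for 0.2 s.
At the end, for the whole second after the job is handed in: The taller holder stands upright (within 0.08 rad), square (within 0.12 rad) and flat on the nest's floor, within 15 mm of the fixture's middle line, clamped between jaw and rear stop with 8 to 22 N; holder and knob are let go, and the outer ring's mark is within 4 mm of where it was (z of work_mid in the frame of fixture between 0.036 and 0.044 m and x of work_mid in the frame of fixture between -0.015 and 0.015 m and y of work_mid in the frame of fixture between 0.03 and 0.07 m and angle between work_mid's own z axis and vertical below 0.08 rad and (angle between the x axis of work_mid and the x axis of fixture, either way round below 0.12 rad or angle between the x axis of work_mid and the y axis of fixture, either way round below 0.12 rad) and contact force between the fingers and work below 0.3 N and contact force between the fingers and knob below 0.3 N and contact force between jaw and work between 8 and 22 N and distance of ring_mark from where it was at the start of the episode below 0.004 m); the robot touches nothing.
It fails at once if the outer ring is dragged round: its mark moves more than 4 mm (distance of ring_mark from where it was at the start of the episode above 0.004 m).
It fails at once if the jaw presses on the holder with more than 30 N (contact force between jaw and work above 30 N).
It fails at once if the shorter holder is moved more than 20 mm (distance of short_part from where it was at the start of the episode above 0.02 m).
It fails at once if the eyepiece is moved more than 20 mm (distance of eyepiece from where it was at the start of the episode above 0.02 m).
It fails at once if the tin is moved more than 20 mm (distance of tin from where it was at the start of the episode above 0.02 m).
It also fails if it takes over 66 s, if anything falls off the work surface, if the arm or the gripper's body presses on something with over 40 N, if the wrist force passes 120 N, or if a joint passes its speed limit or range.

## Working session

There is one attempt and no reset: what is moved stays moved. The work goes in short steps, Python scripts to look and compute and a tool call to move; the robot and the scene stay as the last step left them, time stands still between calls to the robot, and variables do not carry over. Pictures are saved under pics/ and viewed, about 8 in all and at most 12, crops included, and the job is handed in when it is done.

Besides the shell and the picture viewer there is one more tool, called after "Request:" in YAML: its name, and indented under it one key for each argument. servo_tool: Moves the arm, as the interface text tells. Its arguments: {"type":"object","properties":{"rows":{"type":"array","items":{"type":"array","items":{"type":"number"}}}},"required":["rows"]}

```bash
mkdir -p pics
cat > h.py <<'E'
from bench import *
import numpy as np, cv2
from scipy.spatial.transform import Rotation as R
def snap(n,f):
    d=get_image(n); cv2.imwrite(f'pics/{f}.png',d['image'][:,:,::-1]); np.savez(f'pics/{f}.npz',mtx=d['mtx'],ext=d['extrinsics'],im=d['image']); return d
def load(f): return np.load(f'pics/{f}.npz')
def ray(f,u,v,z):
    d=load(f);K=d['mtx'];E=d['ext']
    p=np.linalg.inv(K)@[u,v,1]; w=E[:3,:3]@[p[0],-p[1],-p[2]]; o=E[:3,3]
    return o+w*(z-o[2])/w[2]
def proj(f,P):
    d=load(f);K=d['mtx'];E=d['ext']; c=E[:3,:3].T@(np.array(P)-E[:3,3]); q=K@[c[0],-c[1],-c[2]]; return q[:2]/q[2]
E
python3 - <<'E'
from h import *
d=snap('top','top1'); d2=snap('scene','sc1')
print(d['mtx'],d['extrinsics'],d2['extrinsics']); s=read_state();print(s)
E
```

```text
[[379.23409524   0.         323.49907358]
 [  0.         379.23409524 198.09927141]
 [  0.           0.           1.        ]] [[ 2.42707787e-02  9.77051806e-01 -2.11614503e-01  3.82852557e+02]
 [-9.99705314e-01  2.36227871e-02 -5.59006905e-03 -1.04254069e+02]
 [-4.62862710e-04  2.11687819e-01  9.77337226e-01  1.03348836e+03]
 [ 0.00000000e+00  0.00000000e+00  0.00000000e+00  1.00000000e+00]] [[-8.59574707e-01  2.34117324e-01 -4.54225056e-01  3.31084731e+01]
 [-5.10968440e-01 -3.82428761e-01  7.69843813e-01  7.78426470e+02]
 [ 6.52504742e-03  8.93832938e-01  4.48352654e-01  6.15081000e+02]
 [ 0.00000000e+00  0.00000000e+00  0.00000000e+00  1.00000000e+00]]
{'clock': 0.1, 'joints': array([-9.97353569e-01,  3.85503400e-01,  6.76950226e-03, -4.15663698e-04,
       -1.19400530e+00, -2.58591465e-01]), 'joint_vel': array([ 0.00037287, -0.00104999,  0.0032704 ,  0.00115797,  0.00063829,
       -0.00146275]), 'joint_efforts': array([-2.55826370e-05, -3.93319488e+01,  1.88930011e+01,  4.19794679e+00,
       -2.57418877e-03,  4.40850556e-06]), 'position': array([ 193.37997437, -593.74668804,  210.42229473]), 'ee_rot': array([-1.56700423e-01,  9.87645684e-01,  9.66642548e-04, -2.15874856e-04]), 'contact_force': array([0.2698427 , 0.23324712, 0.35869663]), 'wrist_torque': array([0.04574141, 0.02631713, 0.00195767]), 'gripper_width': 85.49855226010246}
```

View pics/top1.png

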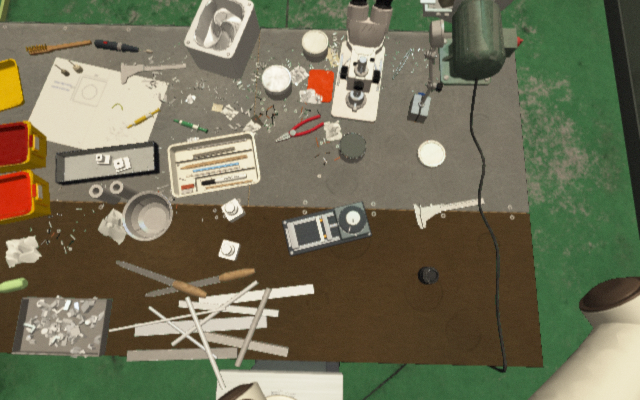

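View pics/sc1.png

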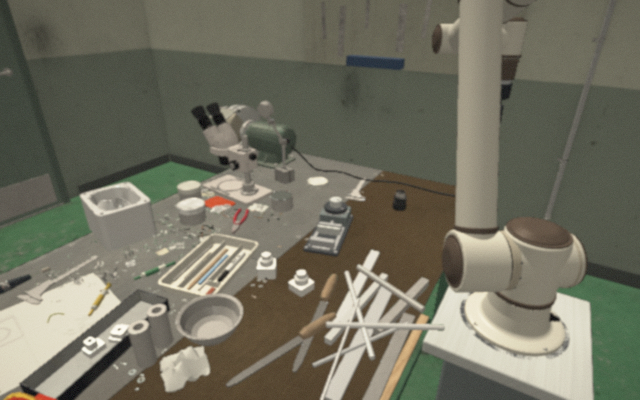

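The top view shows the fixture near (327,228), with its knob at (352,218), and two holders at (232,210) and (229,250). I'll zoom in on these.

Run:
```python
from h import *
a=cv2.imread('pics/top1.png')[190:270,210:380]; b=cv2.imread('pics/sc1.png')[180:300,240:360]
a=cv2.resize(a,None,fx=4.7,fy=4.7,interpolation=3)
cv2.imwrite('pics/c1.png',a)
cv2.imwrite('pics/c2.png',cv2.resize(b,None,fx=4.7,fy=4.7,interpolation=3))
for p,z in [((352,218),84),((232,210),60),((232,210),48),((229,250),60),((229,250),48),((287,237),36)]: print(p,z,ray('top1',*p,z).round())
for p,z in [((266,256),60),((266,256),48),((300,274),60),((300,274),48)]: print(p,z,ray('sc1',*p,z).round())
```

```text
(352, 218) 84 [ 539. -172.   84.]
(232, 210) 60 [556. 139.  60.]
(232, 210) 48 [558. 142.  48.]
(229, 250) 60 [452. 139.  60.]
(229, 250) 48 [453. 142.  48.]
(287, 237) 36 [492.  -5.  36.]
(266, 256) 60 [554. 152.  60.]
(266, 256) 48 [566. 139.  48.]
(300, 274) 60 [443. 169.  60.]
(300, 274) 48 [452. 156.  48.]
```

View pics/c1.png

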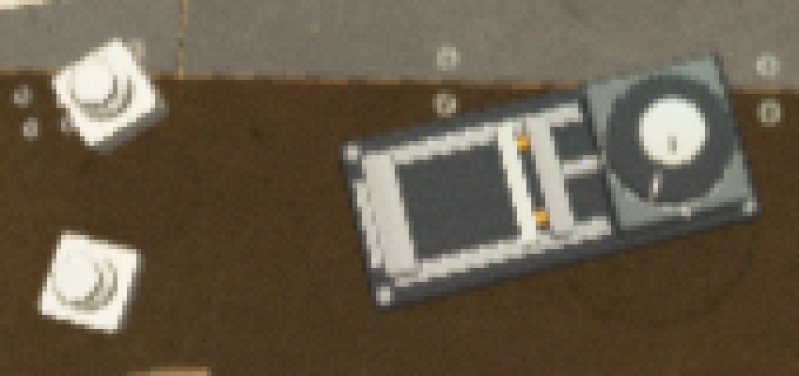

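View pics/c2.png

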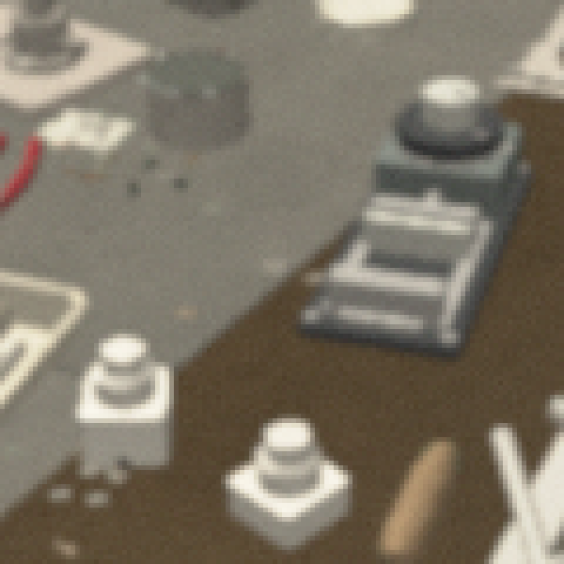

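Taller holder: the one at (230,208) in the top view and (266,254) in the scene view, with its visibly deeper base. Next I'll compute poses. The fixture's rear stop is the left end.

Run:
```python
from h import *
f=lambda u,v,z:ray('top1',210+(u-2.35+.5)/4.7,190+(v-2.35+.5)/4.7,z)
g=lambda u,v,z:ray('sc1',240+(u-2.35+.5)/4.7,180+(v-2.35+.5)/4.7,z)
print('tall top',f(95,83,60),g(123,350,60))
for n,p in dict(a=(53,83),b=(123,39),c=(163,100),d=(100,148)).items(): print('base',n,f(*p,32))
k=f(673,132,84); print('knob',k,g(449,90,84))
A=[f(*p,10) for p in [(342,145),(380,311),(757,212)]]
print('base corners',A); 
e=A[1]-A[2]; print('yaw of +y',np.degrees(np.arctan2(e[1],e[0])),np.linalg.norm(e[:2]))
e=A[1]-A[0]; print('width dir',np.degrees(np.arctan2(e[1],e[0])),np.linalg.norm(e[:2]))
for p in [(365,158),(387,150),(387,278),(413,272)]: print('stop',f(*p,36))
for p in [(500,127),(523,240)]: print('jaw face',f(*p,34.5))
s=read_state();T=R.from_quat(s['ee_rot']).as_matrix();print(T.round(3))
```

```text
tall top [563.21478531 145.44583628  60.        ] [560.06548781 145.78483183  60.        ]
base a [567.8214569  176.64693624  32.        ]
base b [594.50498747 138.50127614  32.        ]
base c [559.47978285 113.06456652  32.        ]
base d [530.98223399 146.91636786  32.        ]
knob [ 539.46197147 -174.2572999    84.        ] [ 539.4359977  -176.06125845   84.        ]
base corners [array([539.38921453,  12.19481874,  10.        ]), array([444.59796831, -13.91987321,  10.        ]), array([ 506.24884583, -228.40543383,   10.        ])]
yaw of +y 106.03655773373212 223.17008404914736
width dir -164.59728495138802 98.32272115798231
stop [528.31875089  -4.0946292   36.        ]
stop [533.1760285  -16.32025262  36.        ]
stop [461.30243439 -19.33239879  36.        ]
stop [464.97381923 -33.66947633  36.        ]
jaw face [548.1226269  -79.74399013  34.5       ]
jaw face [484.40627164 -94.44016111  34.5       ]
[[-0.951 -0.31  -0.001]
 [-0.31   0.951  0.002]
 [ 0.     0.002 -1.   ]]
```

Request:
servo_tool:
  rows:
    - [1, -1.5, 1.5, 0, 0, 0, 0]
    - [1, -2.9, 2.9, 0, 0, 0, 0]
    - [1, -2.9, 2.9, 0, 0, 0, 0]
    - [1, -2.9, 2.9, 0, 0, 0, 0]
    - [1, -2.9, 2.9, 0, 0, 0, 0]
    - [1, -2.9, 2.9, 0, 0, 0, 0]
    - [1, -2.9, 2.9, 0, 0, 0, 0]
    - [1, -2.9, 2.9, 0, 0, 0, 0]
    - [1, -2.9, 2.9, 0, 0, 0, 0]
    - [1, -2.9, 2.9, 0, 0, 0, 0]
    - [1, -2.9, 3, 0, 0, 0, 0]
    - [1, -2.9, 3, 0, 0, 0, 0]

```text
clock: 1.3
position: [407.2, -169.7, 211.3]
ee_rot: [-0.157, 0.988, 0.0, -0.0]
contact_force: [0.5, -0.5, 0.2]
gripper_width: 85.4
```

Request:
servo_tool:
  rows:
    - [1, -2.9, 3, 0, 0, 0, 0]
    - [1, -2.9, 3, 0, 0, 0, 0]
    - [1, -2.9, 3, 0, 0, 0, 0]
    - [1, -2.9, 3, 0, 0, 0, 0]
    - [1, -2.9, 3, 0, 0, 0, 0]
    - [1, -2.9, 3, 0, 0, 0, 0]
    - [1, -2.9, 3, 0, 0, 0, 0]
    - [1, -2.5, 2.4, 0, 0, 0, 0]
    - [1, -1.5, 1.5, 0, 0, 0, 0]
    - [1, 0, 0, 0, 0, 0, 0]
    - [1, 0, 0, 0, 0, 0, 0]

```text
clock: 2.4
position: [560.5, 140.7, 210.6]
ee_rot: [-0.157, 0.988, -0.0, -0.001]
contact_force: [0.3, -0.5, 0.3]
gripper_width: 85.2
```

```bash
cat >> h.py <<'E'
def goal(x,y,z,yaw=None):
    """shift (cm, tool axes now) to a world TCP point, turn (deg, about tool z) to bring tool y to yaw (mod 180)"""
    s=read_state();T=R.from_quat(s['ee_rot']).as_matrix()
    sh=T.T@(np.array([x,y,z])-s['position'])/10
    cy=np.degrees(np.arctan2(T[1,1],T[0,1]))
    print('pos',s['position'].round(1),'y-yaw',cy.round(2),'tilt',T[:,2].round(3),'q',s['joints'].round(2),'t',round(s['clock'],2),'w',round(s['gripper_width'],1),'F',s['contact_force'].round(1),s['wrist_torque'].round(3))
    print('shift',sh.round(2), 'turn', None if yaw is None else round((cy-yaw+90)%180-90,2))
E
python3 - <<'E'
from h import *
goal(562,145.5,210,127.5); d=snap('wrist','w1')
E
```

```text
pos [560.5 140.7 210.6] y-yaw 108.06 tilt [-0.002 -0.001 -1.   ] q [ 0.53  0.31 -0.11 -0.   -1.16 -1.78] t 2.4 w 85.2 F [ 0.3 -0.5  0.3] [-0.002 -0.032  0.036]
shift [-0.29  0.41  0.06] turn -19.44
```

View pics/w1.png

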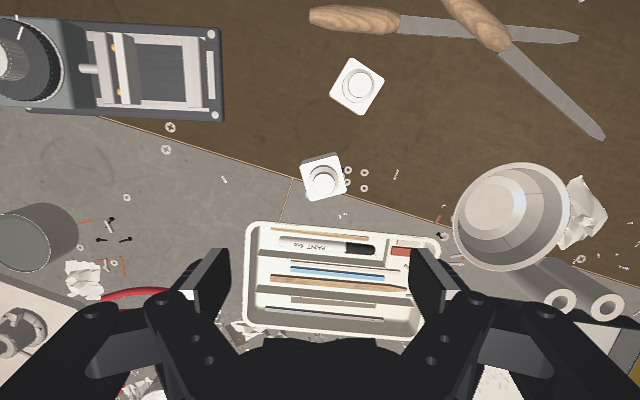

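The wrist view shows the tall holder at (323,180), the short one at (358,86), and the fixture at upper left with its knob at (5,60) and jaw at (120,68). I'll measure these by contour.

Run:
```python
from h import *
im=load('w1')['im']; g=cv2.cvtColor(im,cv2.COLOR_RGB2GRAY)
m=np.zeros_like(g); m[140:215,285:350]=(g[140:215,285:350]>170)*255
cs,_=cv2.findContours(m,cv2.RETR_EXTERNAL,cv2.CHAIN_APPROX_NONE); c=max(cs,key=cv2.contourArea)
P=np.array([ray('w1',*p[0],32)[:2] for p in c],np.float32)
print('rect@32',cv2.minAreaRect(P)); print('img rect',cv2.minAreaRect(c))
print('neck top',ray('w1',323,182,60), 'knob',ray('w1',3,60,84))
print('tall top proj of top est',proj('w1',[562,145.5,60]))
for n,q,z in [('stop face',(184,38),36),('stop face',(182,108),36),('jaw face',(137,34),34.5),('jaw face',(133,103),34.5),('corner',(221,27),10),('corner',(223,121),10)]: print(n,ray('w1',*q,z).round(1))
cv2.imwrite('pics/w1c.png',np.hstack([cv2.resize(im[130:220,275:365,::-1],(400,400),interpolation=3),cv2.resize(im[10:130,90:230,::-1],(400,343),interpolation=3)[:400] if 0 else cv2.resize(im[5:135,95:225,::-1],(400,400),interpolation=3)]))
```

```text
rect@32 ((562.357177734375, 148.03350830078125), (45.98816680908203, 54.608924865722656), 33.574485778808594)
img rect ((324.5269775390625, 177.72616577148438), (38.90705871582031, 46.636940002441406), 75.0685806274414)
neck top [561.19326786 145.66314336  60.        ] knob [ 538.76467655 -160.42092885   84.        ]
tall top proj of top est [322.61887997 182.6540683 ]
stop face [468. -33.  36.]
stop face [535.9 -22.1  36. ]
jaw face [479.1 -79.8  34.5]
jaw face [547.3 -73.8  34.5]
corner [443.   -8.8  10. ]
corner [538.7  15.5  10. ]
```

View pics/w1c.png

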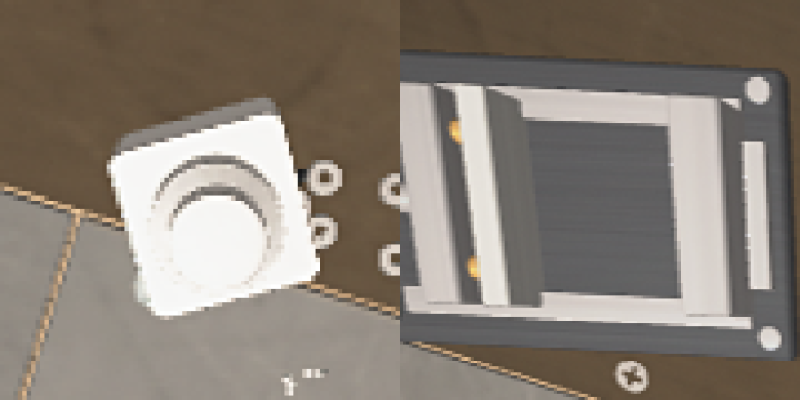

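Run:
```python
from h import *
f=lambda u,v,z:ray('w1',275+u/4.444-.5,130+v/4.444-.5,z)
c=[f(*p,32)[:2] for p in [(110,165),(272,108),(318,272),(160,317)]]
for i in range(4):
    e=c[(i+1)%4]-c[i]; print('edge',np.linalg.norm(e).round(1),(np.degrees(np.arctan2(e[1],e[0]))%90).round(1))
print('centre',np.mean(c,0),'neck',f(217,240,60)[:2])
g=lambda u,v,z:ray('w1',95+(u-400)/3.077-.5,5+v/3.077-.5,z)
S=[g(668,97,36),g(685,310,36)]; J=[g(490,85,34.5),g(515,305,34.5)]; B=[g(783,72,10),g(797,357,10)]
for n,X in [('stop',S),('jaw',J),('bolts end',B)]:
    e=X[1]-X[0]; print(n,np.mean(X,0).round(1),np.linalg.norm(e).round(1),np.degrees(np.arctan2(e[1],e[0])).round(1))
yh=np.array([-np.sin(np.radians(16)),np.cos(np.radians(16)),0])
print('gap',(np.mean(S,0)-np.mean(J,0))@yh, 'mid',(np.mean(S,0)+np.mean(J,0))/2, 'end->nest', np.mean(B,0)-63*yh)
```

```text
edge 44.1 37.5
edge 45.1 34.5
edge 43.6 34.6
edge 42.8 35.1
centre [563.08117576 146.47065831] neck [562.65120703 146.5155055 ]
stop [499.2 -26.5  36. ] 66.9 15.9
jaw [514.9 -83.8  34.5] 69.2 15.0
bolts end [491.3   2.6  10. ] 97.1 15.9
gap 59.40629275078542 mid [507.05739066 -55.19493433  35.25      ] end->nest [508.61816697 -57.95378482  10.        ]
```

Request:
servo_tool:
  rows:
    - [1, 0, 0, 0, 0, 0, -5.8]
    - [1, 0, 0, 0, 0, 0, -5.8]
    - [1, 0, 0, 0, 0, 0, -5.9]
    - [1, 0, 0, 0, 0, 0, 0]

```text
clock: 2.85
position: [560.5, 139.5, 211.7]
ee_rot: [-0.304, 0.953, 0.0, 0.0]
contact_force: [-0.3, 0.1, 0.8]
gripper_width: 85.2
```

Run:
```python
from h import *
goal(562.5,146.2,46,125.5)
```

```text
pos [560.5 139.5 211.7] y-yaw 125.45 tilt [-0.  0. -1.] q [ 0.52  0.3  -0.11 -0.   -1.16 -1.48] t 2.85 w 85.2 F [-0.3  0.1  0.8] [ 0.001  0.021 -0.05 ]
shift [-0.55  0.43 16.57] turn -0.05
```

Request:
servo_tool:
  rows:
    - [1, -0.5, 0.4, 2, 0, 0, 0]
    - [1, 0, 0, 3, 0, 0, 0]
    - [1, 0, 0, 3, 0, 0, 0]
    - [1, 0, 0, 3, 0, 0, 0]
    - [1, 0, 0, 2.5, 0, 0, 0]
    - [1, 0, 0, 1.5, 0, 0, 0]
    - [1, 0, 0, 1, 0, 0, 0]
    - [1, 0, 0, 0.5, 0, 0, 0]
    - [1, 0, 0, 0, 0, 0, 0]

```text
clock: 3.75
position: [562.8, 146.5, 46.4]
ee_rot: [-0.305, 0.952, -0.0, -0.0]
contact_force: [-0.1, -0.5, -0.2]
gripper_width: 85.6
```

Run:
```python
from h import *
goal(562.5,146.2,46,125.5)
```

```text
pos [562.8 146.5  46.4] y-yaw 125.47 tilt [-0. -0. -1.] q [ 0.53  0.48 -0.3   0.   -0.79 -1.48] t 3.75 w 85.6 F [-0.1 -0.5 -0.2] [ 0.012  0.007 -0.032]
shift [ 0.04 -0.01  0.04] turn -0.03
```

Close and lift.

Request:
servo_tool:
  rows:
    - [0, 0, 0, 0, 0, 0, 0]
    - [0, 0, 0, 0, 0, 0, 0]
    - [0, 0, 0, 0, 0, 0, 0]
    - [0, 0, 0, 0, 0, 0, 0]
    - [0, 0, 0, 0, 0, 0, 0]
    - [0, 0, 0, 0, 0, 0, 0]
    - [0, 0, 0, 0, 0, 0, 0]
    - [0, 0, 0, 0, 0, 0, 0]

```text
clock: 4.55
position: [562.8, 146.8, 46.4]
ee_rot: [-0.305, 0.952, -0.0, -0.0]
contact_force: [0.6, -0.2, 0.1]
gripper_width: 0.0
```

Request:
servo_tool:
  rows:
    - [0, 0, 0, -0.5, 0, 0, 0]
    - [0, 0, 0, -1.5, 0, 0, 0]
    - [0, 0, 0, -2, 0, 0, 0]
    - [0, 0, 0, -2, 0, 0, 0]
    - [0, 0, 0, -1, 0, 0, 0]
    - [0, 0, 0, 0, 0, 0, 0]
    - [0, 0, 0, 0, 0, 0, 6.5]
    - [0, 0, 0, 0, 0, 0, 6.5]
    - [0, 0, 0, 0, 0, 0, 6.5]
    - [0, 0, 0, 0, 0, 0, 0]

```text
clock: 5.55
position: [562.1, 146.5, 115.2]
ee_rot: [-0.139, 0.99, -0.0, -0.001]
contact_force: [-1.0, -0.2, -0.2]
gripper_width: -0.1
```

Run:
```python
from h import *
goal(506.5,-55.5,116,106)
```

```text
pos [562.1 146.5 115.2] y-yaw 106.03 tilt [-0.002 -0.001 -1.   ] q [ 0.53  0.4  -0.23 -0.   -0.94 -1.82] t 5.55 w -0.1 F [-1.  -0.2 -0.2] [ 0.032 -0.029 -0.038]
shift [ 10.92 -17.88  -0.05] turn 0.03
```

The gripper shut to 0 with nothing in it. I'll look before going on.

Run:
```python
from h import *
a=snap('wrist','w2')['image']; b=snap('top','top2')['image']; c=snap('scene','sc2')['image']
z=lambda i:cv2.resize(i[:,:,::-1],(400,300),interpolation=3)
cv2.imwrite('pics/m2.png',np.vstack([cv2.resize(a[:,:,::-1],(480,300)),np.hstack([z(b[170:260,180:300]),])]) if 0 else np.vstack([np.hstack([z(b[160:280,160:320]),z(c[180:300,200:360])]),cv2.resize(a[:,:,::-1],(480,300)) @ np.eye(3) if 0 else np.hstack([cv2.resize(a[:,:,::-1],(480,300)),np.zeros((300,320,3),np.uint8)])]))
```

```text
(no output)
```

View pics/m2.png

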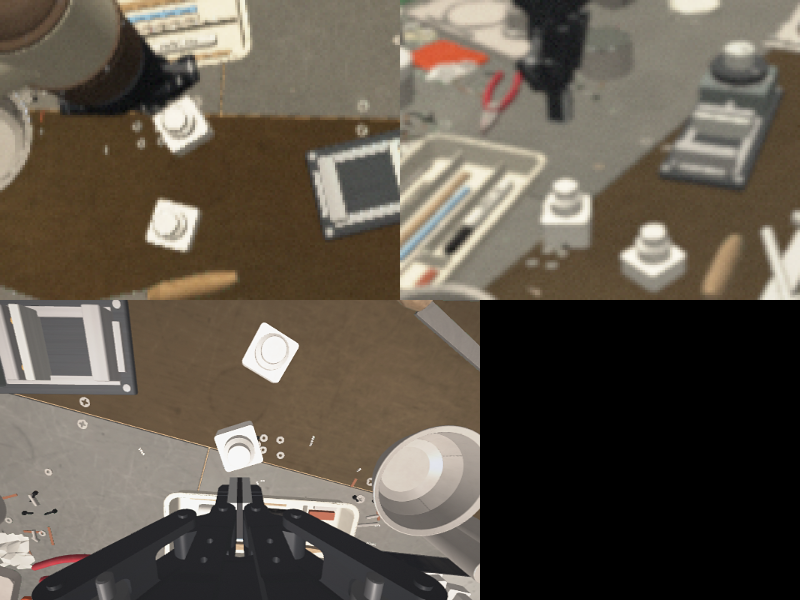

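Run:
```python
from h import *
s=read_state();p=s['position']; T=R.from_quat(s['ee_rot']).as_matrix()
tip=p+11*T[:,2]
for f in ['sc2','top2','w2']: print(f,'tip',proj(f,tip).round(1),'neck',proj(f,[562.5,146.2,60]).round(1))
print('wrist cam',load('w2')['ext'].round(3))
a=load('w1');print(a['ext'].round(3))
# triangulate holder top from sc1 and top1 and w1,w2
def tri(L):
    A=np.zeros((3,3));b=np.zeros(3)
    for f,u,v in L:
        o=load(f)['ext'][:3,3]; d=ray(f,u,v,0)-o; d/=np.linalg.norm(d); M=np.eye(3)-np.outer(d,d); A+=M;b+=M@o
    return np.linalg.solve(A,b)
print('neck tri top/sc',tri([('top1',229.8,207.2),('sc1',265.8,254)]),'w1/top',tri([('w1',323.3,183.5),('top1',229.8,207.2)]),'w1/sc',tri([('w1',323.3,183.5),('sc1',265.8,254)]))
print('tip top/sc: pixel sc (263.5,227.5)', ray('sc2',263.5,227.5,104))
im=load('w2')['im'];cv2.imwrite('pics/m3.png',np.hstack([cv2.resize(im[140:300,230:430,::-1],(500,400),interpolation=3),cv2.resize(load('sc2')['im'][170:290,220:310,::-1],(300,400),interpolation=3)]))
```

```text
sc2 tip [263.8 238.7] neck [264.9 253.9]
top2 tip [225.  204.2] neck [229.5 207.5]
w2 tip [318.3 229.8] neck [317.9 207.7]
wrist cam [[-2.76000e-01 -9.24000e-01 -2.66000e-01  4.94895e+02]
 [ 9.61000e-01 -2.65000e-01 -7.60000e-02  1.27951e+02]
 [-1.00000e-03 -2.76000e-01  9.61000e-01  2.78279e+02]
 [ 0.00000e+00  0.00000e+00  0.00000e+00  1.00000e+00]]
[[-3.10000e-01 -9.14000e-01 -2.63000e-01  4.94034e+02]
 [ 9.51000e-01 -2.98000e-01 -8.50000e-02  1.19704e+02]
 [-1.00000e-03 -2.77000e-01  9.61000e-01  3.73664e+02]
 [ 0.00000e+00  0.00000e+00  0.00000e+00  1.00000e+00]]
neck tri top/sc [562.30808567 144.96053523  59.35784482] w1/top [564.31087365 147.08061601  53.62840429] w1/sc [561.52807437 145.82483302  60.02152759]
tip top/sc: pixel sc (263.5,227.5) [597.28356507 103.20899074 104.        ]
```

View pics/m3.png

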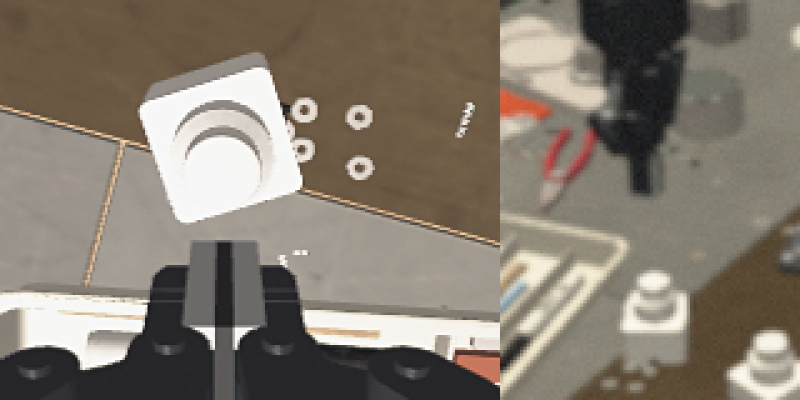

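```bash
cat >> h.py <<'E'
def tri(L):
    A=np.zeros((3,3));b=np.zeros(3)
    for f,u,v in L:
        o=load(f)['ext'][:3,3]; d=ray(f,u,v,0)-o; d/=np.linalg.norm(d); M=np.eye(3)-np.outer(d,d); A+=M;b+=M@o
    x=np.linalg.solve(A,b)
    for f,u,v in L: print('  resid',f,(proj(f,x)-[u,v]).round(1))
    return x
E
python3 - <<'E'
from h import *
print('tip',tri([('sc2',265,227),('w2',319.5,236)]), 'TCP',read_state()['position'])
E
```

```text
resid sc2 [0.9 0.4]
  resid w2 [0.7 4.6]
tip [554.53717815 145.49382489 138.63570917] TCP [562.42889851 146.63687444 115.74336533]
```

The fingertips in the pictures sit about 25–30 mm higher than "TCP + 11 mm" would give, so the fingers closed above the neck. I'll check this by touching the neck's top (z = 60) gently with the shut fingers.

Request:
servo_tool:
  rows:
    - [0, 0, 0, 1.5, 0, 0, -6.5]
    - [0, 0, 0, 2, 0, 0, -6.5]
    - [0, 0, 0, 1.8, 0, 0, -6.5]
    - [0, 0, 0, 1, 0, 0, 0]
    - [0, 0, 0, 0.2, 0, 0, 0]
    - [0, 0, 0, 0.2, 0, 0, 0]
    - [0, 0, 0, 0.1, 0, 0, 0]
    - [0, 0, 0, 0, 0, 0, 0]

```text
clock: 6.5
position: [563.2, 147.0, 49.1]
ee_rot: [-0.305, 0.952, 0.0, 0.001]
contact_force: [0.3, 0.1, 0.3]
gripper_width: -0.3
```

Request:
servo_tool:
  rows:
    - [0, 0, 0, 0.15, 0, 0, 0]
    - [0, 0, 0, 0.15, 0, 0, 0]
    - [0, 0, 0, 0, 0, 0, 0]

```text
clock: 6.8
position: [562.7, 146.8, 45.4]
ee_rot: [-0.305, 0.952, 0.0, -0.0]
contact_force: [-1.1, -0.1, 0.4]
gripper_width: 0.1
```

Request:
servo_tool:
  rows:
    - [0, 0, 0, 0.15, 0, 0, 0]
    - [0, 0, 0, 0.15, 0, 0, 0]
    - [0, 0, 0, 0, 0, 0, 0]

```text
clock: 7.1
position: [562.6, 146.7, 42.1]
ee_rot: [-0.305, 0.952, -0.0, -0.0]
contact_force: [-0.4, -0.3, -0.9]
gripper_width: -0.4
```

Request:
servo_tool:
  rows:
    - [0, 0, 0, 0.15, 0, 0, 0]
    - [0, 0, 0, 0, 0, 0, 0]

```text
clock: 7.3
position: [562.7, 146.8, 40.7]
ee_rot: [-0.305, 0.952, -0.0, -0.0]
contact_force: [0.1, 0.1, -1.2]
gripper_width: -0.2
```

Request:
servo_tool:
  rows:
    - [0, 0, 0, 0.15, 0, 0, 0]
    - [0, 0, 0, 0, 0, 0, 0]

```text
clock: 7.5
position: [562.9, 146.8, 40.3]
ee_rot: [-0.305, 0.952, -0.0, 0.0]
contact_force: [-1.9, -0.2, 5.1]
gripper_width: 0.0
```

Request:
servo_tool:
  rows:
    - [0, 0, 0, 0.15, 0, 0, 0]
    - [0, 0, 0, 0, 0, 0, 0]

```text
clock: 7.7
position: [563.1, 146.8, 40.3]
ee_rot: [-0.306, 0.952, -0.0, 0.0]
contact_force: [-3.4, -0.8, 12.3]
gripper_width: 0.3
```

Run:
```python
from h import *
goal(562.5,146.2,40,125.5)
im=snap('wrist','w3')['image']; b=snap('scene','sc3')['image']
cv2.imwrite('pics/m4.png',np.hstack([cv2.resize(im[120:320,200:440,::-1],(480,400),interpolation=3),cv2.resize(b[190:290,220:300,::-1],(320,400),interpolation=3)]))
```

```text
pos [563.1 146.8  40.3] y-yaw 125.59 tilt [ 0.001 -0.    -1.   ] q [ 0.53  0.49 -0.31  0.   -0.77 -1.48] t 7.7 w 0.3 F [-3.4 -0.8 12.3] [-0.109  1.381 -0.045]
shift [ 0.08 -0.02  0.03] turn 0.09
```

View pics/m4.png

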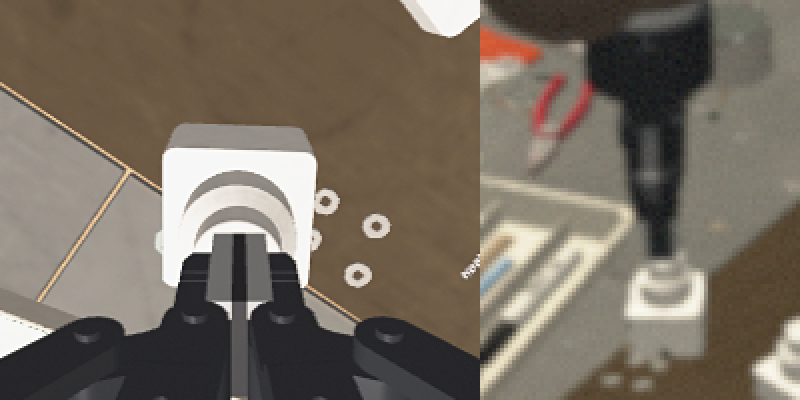

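Contact came at TCP z 40.4 on a 60 mm top, so the shut tips really stand about 20 mm behind the reported TCP. The tool length is off by about 31 mm. Next I'll check for a sideways offset.

Run:
```python
from h import *
s=read_state();p=s['position'].copy();p[2]=60;T=R.from_quat(s['ee_rot']).as_matrix()
for d in (11,0,-11): print(d,proj('w3',p+d*T[:,0]).round(1))
print('neck',proj('w3',[562.5,146.2,60]).round(1),'seen tip edge',(320,237.5))
print('tip edge world',ray('w3',320,237.5,60), 'tcp',p, 'in tool',T.T@(ray('w3',320,237.5,60)-p))
im=load('w3')['im'];cv2.imwrite('pics/m5.png',cv2.resize(im[180:300,270:370,::-1],(600,720)[:2],interpolation=3)[:600])
# camera rel tool
E=load('w3')['ext'];print('cam in tool',T.T@(E[:3,3]-s['position']))
```

```text
11 [318.5 231.1]
0 [318.5 250.7]
-11 [318.5 269.6]
neck [318.1 249.3] seen tip edge (320, 237.5)
tip edge world [556.52446133 143.1394612   60.        ] tcp [563.04641339 146.8659307   60.        ] in tool [ 7.47239359e+00  7.65326407e-01 -6.56906117e-03]
cam in tool [  69.83776821    0.42700142 -162.9370153 ]
```

View pics/m5.png

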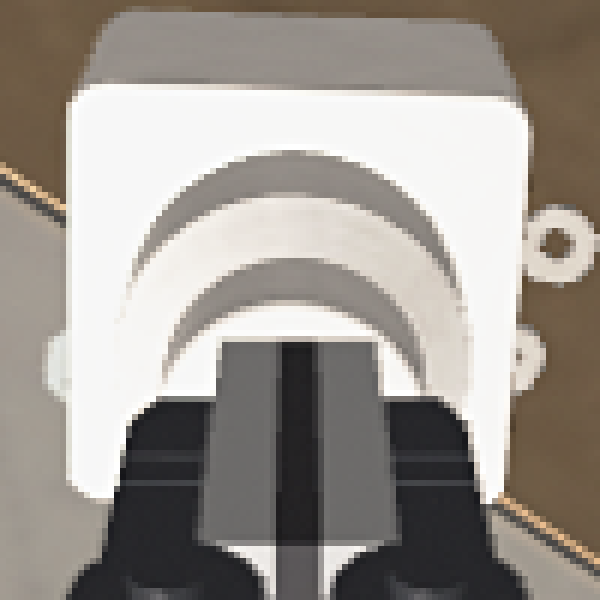

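Only a few mm sideways, which is negligible. The fingers press on the neck top, so the real tip is at reported TCP z + 20 mm. I'll raise, open and go down to reported z ≈ 14.

Request:
servo_tool:
  rows:
    - [0, 0, 0, -1, 0, 0, 0]
    - [1, 0, 0, -2, 0, 0, 0]
    - [1, 0, 0, -1, 0, 0, 0]
    - [1, 0, 0, 0, 0, 0, 0]
    - [1, 0, 0, 0, 0, 0, 0]
    - [1, 0, 0, 0, 0, 0, 0]
    - [1, 0, 0, 0, 0, 0, 0]

```text
clock: 8.5
position: [562.3, 146.5, 77.0]
ee_rot: [-0.305, 0.952, -0.0, -0.001]
contact_force: [-0.1, 0.5, -0.7]
gripper_width: 84.8
```

Run:
```python
from h import *
goal(562.5,146.2,14,125.5)
```

```text
pos [562.3 146.5  77. ] y-yaw 125.53 tilt [-0.002 -0.001 -1.   ] q [ 0.53  0.44 -0.28 -0.   -0.86 -1.48] t 8.5 w 84.8 F [-0.1  0.5 -0.7] [-0.007  0.005 -0.017]
shift [-0.01 -0.04  6.3 ] turn 0.03
```

Request:
servo_tool:
  rows:
    - [1, 0, 0, 1.5, 0, 0, 0]
    - [1, 0, 0, 2, 0, 0, 0]
    - [1, 0, 0, 1.5, 0, 0, 0]
    - [1, 0, 0, 0.8, 0, 0, 0]
    - [1, 0, 0, 0.5, 0, 0, 0]
    - [1, 0, 0, 0, 0, 0, 0]

```text
clock: 9.1
position: [562.6, 146.7, 14.4]
ee_rot: [-0.305, 0.952, -0.0, -0.001]
contact_force: [0.3, -0.6, -0.7]
gripper_width: 85.2
```

Request:
servo_tool:
  rows:
    - [0, 0, 0, 0, 0, 0, 0]
    - [0, 0, 0, 0, 0, 0, 0]
    - [0, 0, 0, 0, 0, 0, 0]
    - [0, 0, 0, 0, 0, 0, 0]
    - [0, 0, 0, 0, 0, 0, 0]
    - [0, 0, 0, 0, 0, 0, 0]

```text
clock: 9.7
position: [563.3, 146.9, 15.7]
ee_rot: [-0.305, 0.952, -0.0, 0.001]
contact_force: [0.0, -0.3, 4.8]
gripper_width: 32.2
```

Request:
servo_tool:
  rows:
    - [0, 0, 0, -0.5, 0, 0, 0]
    - [0, 0, 0, -1, 0, 0, 0]
    - [0, 0, 0, -2, 0, 0, 0]
    - [0, 0, 0, -2, 0, 0, 0]
    - [0, 0, 0, -1.5, 0, 0, 0]
    - [0, 0, 0, 0, 0, 0, 0]

```text
clock: 10.3
position: [564.2, 147.6, 87.4]
ee_rot: [-0.305, 0.952, 0.0, 0.002]
contact_force: [0.6, 0.3, -1.8]
gripper_width: 31.8
```

Holder gripped (32 mm), weight felt. Turning to square and carrying over.

Request:
servo_tool:
  rows:
    - [0, 0, 0, -1, 0, 0, 6.5]
    - [0, 0, 0, -1, 0, 0, 6.5]
    - [0, 0, 0, 0, 0, 0, 6.5]
    - [0, 0, 0, 0, 0, 0, 0]
    - [0, 0, 0, 0, 0, 0, 0]

```text
clock: 10.8
position: [562.1, 146.5, 103.9]
ee_rot: [-0.141, 0.99, -0.0, -0.001]
contact_force: [-0.1, -0.5, -2.1]
gripper_width: 32.2
```

Run:
```python
from h import *
goal(506.5,-55.5,100,106)
```

```text
pos [562.1 146.5 103.9] y-yaw 106.16 tilt [-0.002 -0.001 -1.   ] q [ 0.53  0.41 -0.25 -0.   -0.92 -1.82] t 10.8 w 32.2 F [-0.1 -0.5 -2.1] [ 0.019 -0.016  0.019]
shift [ 10.96 -17.86   0.42] turn 0.16
```

Request:
servo_tool:
  rows:
    - [0, 0.6, -1, 0, 0, 0, 0]
    - [0, 1.3, -2.1, 0, 0, 0, 0]
    - [0, 1.5, -2.5, 0, 0, 0, 0]
    - [0, 1.5, -2.5, 0, 0, 0, 0]
    - [0, 1.5, -2.5, 0, 0, 0, 0]
    - [0, 1.5, -2.5, 0, 0, 0, 0]
    - [0, 1.5, -2.4, 0, 0, 0, 0]
    - [0, 1.0, -1.5, 0, 0, 0, 0]
    - [0, 0.56, -0.86, 0, 0, 0, 0]
    - [0, 0, 0, 0, 0, 0, 0]
    - [0, 0, 0, 0, 0, 0, 0]

```text
clock: 11.9
position: [507.0, -55.0, 104.9]
ee_rot: [-0.14, 0.99, 0.0, 0.0]
contact_force: [0.4, 0.1, -2.2]
gripper_width: 32.3
```

Run:
```python
from h import *
goal(506.5,-55.5,27,106)
im=snap('wrist','w4')['image']; b=snap('top','top4')['image']; c=snap('scene','sc4')['image']
cv2.imwrite('pics/m6.png',np.hstack([cv2.resize(im[60:360,140:500,::-1],(480,400),interpolation=3),cv2.resize(c[150:270,290:380,::-1],(300,400),interpolation=3)]))
```

```text
pos [507.  -55.  104.9] y-yaw 106.05 tilt [ 0.  0. -1.] q [ 0.21  0.3  -0.42 -0.   -0.85 -1.5 ] t 11.9 w 32.3 F [ 0.4  0.1 -2.2] [ 0.022 -0.01  -0.031]
shift [ 0.06 -0.03  7.79] turn 0.05
```

View pics/m6.png

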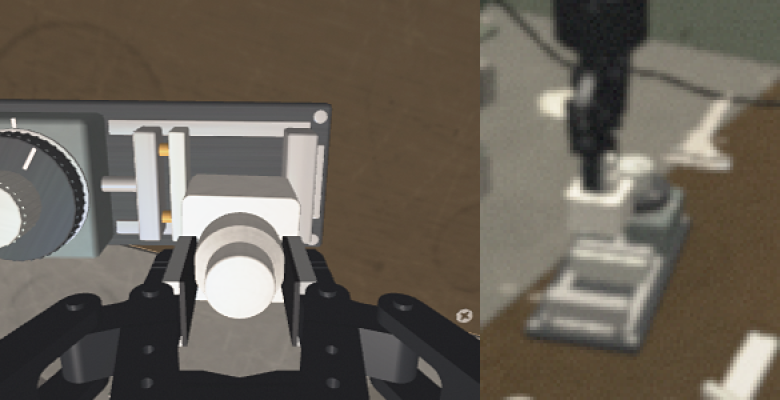

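Wrist view: the holder hangs square above the nest, with the jaw face edge at crop x≈187 and the stop face edge at ≈287. I'll check the centring numerically.

Run:
```python
from h import *
f=lambda u,v,z:ray('w4',140+u/1.3333,60+v/1.3333,z)
s=read_state();p=s['position'];T=R.from_quat(s['ee_rot']).as_matrix()
for n,q in [('jaw',(187,130,34.5)),('jaw',(186,190,34.5)),('stop',(286,130,36)),('stop',(288,180,36)),('slab',(109,122,20)),('corner',(330,104,10)),('bolt',(320,117,10)),('bolt2',(312,240,10)),('holderL',(180,210,103)),('holderR',(301,210,103))]:
    w=f(*q); print(n,w.round(1),'tool xy',(T.T@(w-p))[:2].round(1))
```

```text
jaw [481.  -93.4  34.5] tool xy [ 36.  -30.2]
jaw [516.7 -85.2  34.5] tool xy [ -0.6 -32.2]
stop [464.9 -38.2  36. ] tool xy [36.1 27.3]
stop [493.2 -27.8  36. ] tool xy [ 6.1 29.4]
slab [ 492.1 -142.    20. ] tool xy [ 38.8 -80. ]
corner [444.4 -12.5  10. ] tool xy [48.7 57.7]
bolt [453.8 -15.9  10. ] tool xy [40.6 51.8]
bolt2 [535.9   6.9  10. ] tool xy [-44.6  50.9]
holderL [503.6 -82.1 103. ] tool xy [ 11.2 -25.7]
holderR [489.  -31.4 103. ] tool xy [11.1 27.1]
```

Request:
servo_tool:
  rows:
    - [0, -0.1, -0.15, 1.5, 0, 0, 0]
    - [0, 0, 0, 2, 0, 0, 0]
    - [0, 0, 0, 2, 0, 0, 0]
    - [0, 0, 0, 1.2, 0, 0, 0]
    - [0, 0, 0, 0.6, 0, 0, 0]
    - [0, 0, 0, 0.2, 0, 0, 0]
    - [0, 0, 0, 0, 0, 0, 0]

```text
clock: 12.75
position: [508.7, -56.1, 30.2]
ee_rot: [-0.14, 0.99, -0.0, 0.0]
contact_force: [-0.2, 0.2, -2.5]
gripper_width: 32.3
```

Request:
servo_tool:
  rows:
    - [0, 0, 0, 0.15, 0, 0, 0]
    - [0, 0, 0, 0.1, 0, 0, 0]
    - [0, 0, 0, 0, 0, 0, 0]

```text
clock: 13.05
position: [508.3, -56.3, 27.7]
ee_rot: [-0.139, 0.99, 0.0, 0.0]
contact_force: [0.1, -0.3, -1.6]
gripper_width: 32.4
```

Request:
servo_tool:
  rows:
    - [0, 0, 0, 0.1, 0, 0, 0]
    - [0, 0, 0, 0.1, 0, 0, 0]
    - [0, 0, 0, 0, 0, 0, 0]

```text
clock: 13.35
position: [508.3, -56.3, 25.8]
ee_rot: [-0.14, 0.99, -0.0, 0.0]
contact_force: [-1.7, 0.0, 0.9]
gripper_width: 32.2
```

Request:
servo_tool:
  rows:
    - [0, 0, 0, 0.05, 0, 0, 0]
    - [0, 0, 0, 0, 0, 0, 0]

```text
clock: 13.55
position: [508.4, -56.3, 25.7]
ee_rot: [-0.14, 0.99, -0.0, 0.0]
contact_force: [-1.2, 1.3, 4.9]
gripper_width: 32.3
```

Request:
servo_tool:
  rows:
    - [1, 0, 0, 0, 0, 0, 0]
    - [1, 0, 0, 0, 0, 0, 0]
    - [1, 0, 0, 0, 0, 0, 0]
    - [1, 0, 0, 0, 0, 0, 0]
    - [1, 0, 0, 0, 0, 0, 0]
    - [1, 0, 0, -1, 0, 0, 0]
    - [1, 0, 0, -2, 0, 0, 0]
    - [1, 0, 0, -3, 0, 0, 0]
    - [1, 0, 0, -3, 0, 0, 0]
    - [1, 0, 0, -2, 0, 0, 0]
    - [1, 0, 0, 0, 0, 0, 0]

```text
clock: 14.65
position: [510.5, -56.1, 139.0]
ee_rot: [-0.14, 0.99, -0.0, 0.004]
contact_force: [0.1, -0.9, 0.4]
gripper_width: 85.4
```

Run:
```python
from h import *
goal(539.4,-175.1,135,106)
im=snap('wrist','w5')['image']
cv2.imwrite('pics/m7.png',im[:300,:,::-1])
```

```text
pos [510.5 -56.1 139. ] y-yaw 106.08 tilt [ 0.008  0.001 -1.   ] q [ 0.21  0.26 -0.37  0.   -0.93 -1.5 ] t 14.65 w 85.4 F [ 0.1 -0.9  0.4] [ 0.001 -0.029  0.   ]
shift [  0.52 -12.24   0.41] turn 0.08
```

View pics/m7.png

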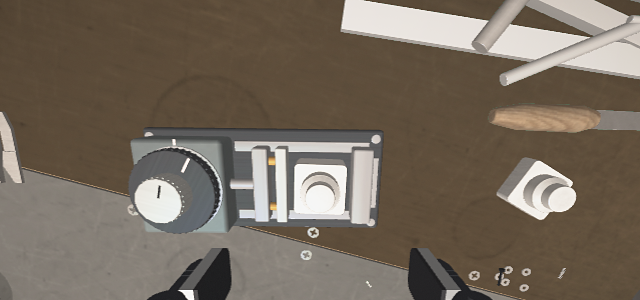

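The holder stands square between jaw and stop. The knob top is at (160,200). I'll go above the knob and turn 45° counter-clockwise for travel.

Request:
servo_tool:
  rows:
    - [1, 0.2, -1.5, 0, 0, 0, 0]
    - [1, 0.3, -2.5, 0, 0, 0, 0]
    - [1, 0, -3, 0, 0, 0, 0]
    - [1, 0, -3, 0, 0, 0, 0]
    - [1, 0, -2.2, 0, 0, 0, -5]
    - [1, 0, 0, 0, 0, 0, -8]
    - [1, 0, 0, 0, 0, 0, -8]
    - [1, 0, 0, 0, 0, 0, -8]
    - [1, 0, 0, 0, 0, 0, -8]
    - [1, 0, 0, 0, 0, 0, -8]
    - [1, 0, 0, 0, 0, 0, 0]
    - [1, 0, 0, 0, 0, 0, 0]

```text
clock: 15.9
position: [536.5, -174.8, 134.1]
ee_rot: [-0.506, 0.862, 0.001, -0.001]
contact_force: [0.1, -0.1, 0.0]
gripper_width: 85.2
```

Run:
```python
from h import *
print('knob w5',ray('w5',160,200,84))
goal(539.4,-175.1,52,151)
im=snap('wrist','w6')['image']
print('pred knob px',proj('w6',[539.4,-175.1,84]),'mark',proj('w6',[539.4,-175.1,62]))
cv2.imwrite('pics/m8.png',cv2.resize(im[100:350,170:470,::-1],(600,500)))
```

```text
knob w5 [ 538.67430031 -172.76652529   84.        ]
pos [ 536.5 -174.8  134.1] y-yaw 150.86 tilt [-0.002  0.    -1.   ] q [-0.03  0.35 -0.25 -0.   -0.97 -0.48] t 15.9 w 85.2 F [ 0.1 -0.1  0. ] [ 0.036 -0.026  0.01 ]
shift [-0.12 -0.28  8.21] turn -0.14
pred knob px [315.62935095 210.47485587] mark [315.90494955 201.9696625 ]
```

No more pictures to view, so I'll find the knob disc and the ring mark numerically.

```bash
cat >> h.py <<'E'
def knob(f):
    im=load(f)['im']; g=cv2.cvtColor(im,cv2.COLOR_RGB2GRAY); m=((g>175)*255).astype(np.uint8); m=cv2.morphologyEx(m,cv2.MORPH_CLOSE,np.ones((9,9)))
    c0=proj(f,[539.4,-175.1,84])
    for c in cv2.findContours(m,cv2.RETR_EXTERNAL,cv2.CHAIN_APPROX_NONE)[0]:
        a=cv2.contourArea(c)
        if a<12 or len(c)<5: continue
        e=cv2.fitEllipse(c)
        if np.hypot(*(np.array(e[0])-c0))<150: print('blob',np.round(e[0],1),np.round(e[1],1),a,'@84',ray(f,*e[0],84)[:2].round(1),'@62',ray(f,*e[0],62)[:2].round(1))
E
python3 - <<'E'
from h import *
knob('w6'); print('w5');knob('w5')
E
```

```text
blob [255.2 307.3] [5.8 7.4] 31.5 @84 [ 624.1 -126.2] @62 [ 636.6 -114.8]
blob [379.6 268.6] [ 96.  115.9] 5450.0 @84 [ 519.  -108.2] @62 [520.6 -95.1]
blob [256.1 189.2] [4.2 7.3] 21.0 @84 [ 569.3 -210.6] @62 [ 576.2 -208. ]
blob [315.6 190.2] [73.3 78.1] 1843.0 @84 [ 531.8 -188.7] @62 [ 534.8 -183.9]
blob [249.4 150.4] [12.8 42.3] 322.0 @84 [ 558.3 -236.7] @62 [ 564.1 -236.8]
blob [318.7 127.4] [6.8 8.6] 42.0 @84 [ 507.9 -226.7] @62 [ 508.5 -225.8]
w5
blob [258.2 304.2] [6.3 7.4] 34.5 @84 [607.8 -81.1] @62 [624.6 -81.7]
blob [187.7 293.7] [ 8.6 14.9] 75.5 @84 [ 614.2 -139.9] @62 [ 631.7 -146.5]
blob [157.1 200.9] [43.5 52.4] 1714.5 @84 [ 540.  -174.8] @62 [ 549.9 -184.9]
blob [295.3 177.8] [ 88.5 223.7] 9938.0 @84 [493.7 -78.8] @62 [499.  -79.2]
blob [148.1 133.6] [3.2 7. ] 14.5 @84 [ 491.7 -187.3] @62 [ 496.7 -198.7]
```

Request:
servo_tool:
  rows:
    - [1, -0.1, -0.3, 1.5, 0, 0, 0]
    - [1, 0, 0, 2, 0, 0, 0]
    - [1, 0, 0, 2, 0, 0, 0]
    - [1, 0, 0, 1.5, 0, 0, 0]
    - [1, 0, 0, 0.9, 0, 0, 0]
    - [1, 0, 0, 0.3, 0, 0, 0]
    - [1, 0, 0, 0, 0, 0, 0]
    - [1, 0, 0, 0, 0, 0, 0]

```text
clock: 16.75
position: [540.8, -175.6, 53.7]
ee_rot: [-0.508, 0.861, -0.0, 0.001]
contact_force: [0.0, 0.8, -0.3]
gripper_width: 85.3
```

Run:
```python
from h import *
goal(539.5,-175,52,151)
```

```text
pos [ 540.8 -175.6   53.7] y-yaw 151.03 tilt [ 0.002 -0.    -1.   ] q [-0.03  0.45 -0.33  0.   -0.79 -0.48] t 16.75 w 85.3 F [ 0.   0.8 -0.3] [-0.005 -0.014 -0.006]
shift [0.01 0.14 0.17] turn 0.03
```

Request:
servo_tool:
  rows:
    - [1, 0, 0.1, 0, 0, 0, 0]
    - [0, 0, 0, 0, 0, 0, 0]
    - [0, 0, 0, 0, 0, 0, 0]
    - [0, 0, 0, 0, 0, 0, 0]
    - [0, 0, 0, 0, 0, 0, 0]
    - [0, 0, 0, 0, 0, 0, 0]
    - [0, 0, 0, 0, 0, 0, 0]

```text
clock: 17.45
position: [539.7, -175.2, 53.6]
ee_rot: [-0.508, 0.861, -0.0, 0.0]
contact_force: [-0.6, -0.7, 5.5]
gripper_width: 33.1
```

Run:
```python
from h import *
goal(539.5,-175,52,151)
```

```text
pos [ 539.7 -175.2   53.6] y-yaw 151.05 tilt [ 0.001 -0.    -1.   ] q [-0.03  0.45 -0.34  0.   -0.78 -0.48] t 17.45 w 33.1 F [-0.6 -0.7  5.5] [-0.035  0.225 -0.015]
shift [-0.    0.02  0.16] turn 0.05
```

Request:
servo_tool:
  rows:
    - [0, 0, 0, -0.1, 0, 0, 2]
    - [0, 0, 0, 0, 0, 0, 3]
    - [0, 0, 0, 0, 0, 0, 3]
    - [0, 0, 0, 0, 0, 0, 3]
    - [0, 0, 0, 0, 0, 0, 3]
    - [0, 0, 0, 0, 0, 0, 3]
    - [0, 0, 0, 0, 0, 0, 3]

```text
clock: 18.15
position: [539.6, -175.1, 53.6]
ee_rot: [-0.35, 0.937, -0.0, 0.0]
contact_force: [0.5, -1.2, 0.0]
gripper_width: 33.0
```

```bash
cat >> h.py <<'E'
def tq():
    s=read_state();T=R.from_quat(s['ee_rot']).as_matrix()
    print('yaw',np.degrees(np.arctan2(T[1,1],T[0,1])).round(2),'M',s['wrist_torque'].round(3),'F',s['contact_force'].round(1),'pos',s['position'].round(1),'q6',s['joints'][5].round(3),'eff6',s['joint_efforts'][5].round(3),'w',round(s['gripper_width'],1),'t',round(s['clock'],2))
E
python3 - <<'E'
from h import *
tq(); snap('top','top5'); tq()
E
```

```text
yaw 130.97 M [-0.297 -0.18   0.244] F [ 0.5 -1.2  0. ] pos [ 539.6 -175.1   53.6] q6 -0.828 eff6 0.132 w 33.0 t 18.15
yaw 130.89 M [-0.4   -0.294  0.084] F [ 1.1 -0.4 -0.7] pos [ 539.7 -175.1   53.6] q6 -0.829 eff6 -0.226 w 33.0 t 18.2
```

Request:
servo_tool:
  rows:
    - [0, 0, 0, 0, 0, 0, 3]
    - [0, 0, 0, 0, 0, 0, 3]
    - [0, 0, 0, 0, 0, 0, 3]
    - [0, 0, 0, 0, 0, 0, 3]
    - [0, 0, 0, 0, 0, 0, 3]
    - [0, 0, 0, 0, 0, 0, 3]
    - [0, 0, 0, 0, 0, 0, 3]
    - [0, 0, 0, 0, 0, 0, 3]
    - [0, 0, 0, 0, 0, 0, 2]
    - [0, 0, 0, 0, 0, 0, 2]
    - [0, 0, 0, 0, 0, 0, 2]

```text
clock: 19.3
position: [539.6, -175.1, 53.6]
ee_rot: [-0.096, 0.995, -0.0, 0.0]
contact_force: [1.3, -1.1, 0.1]
gripper_width: 33.1
```

Run:
```python
from h import *
tq()
```

```text
yaw 101.06 M [-0.315 -0.209  0.271] F [ 1.3 -1.1  0.1] pos [ 539.6 -175.1   53.6] q6 -1.35 eff6 0.018 w 33.1 t 19.3
```

Request:
servo_tool:
  rows:
    - [0, 0, 0, 0, 0, 0, 2]
    - [0, 0, 0, 0, 0, 0, 2]
    - [0, 0, 0, 0, 0, 0, 2]
    - [0, 0, 0, 0, 0, 0, 2]
    - [0, 0, 0, 0, 0, 0, 2]
    - [0, 0, 0, 0, 0, 0, 2]

```text
clock: 19.9
position: [539.6, -175.1, 53.6]
ee_rot: [0.008, 1.0, -0.0, 0.0]
contact_force: [1.0, -1.2, -0.3]
gripper_width: 32.8
```

Run:
```python
from h import *
tq(); im5=load('top5')['im'];snap('top','top6'); 
d=cv2.absdiff(cv2.cvtColor(im5,7),cv2.cvtColor(load('top6')['im'],7)); print(proj('top6',[512,-75,35]).round(), proj('top6',[505,-56,60]).round())
```

```text
yaw 89.06 M [-0.233 -0.221  0.205] F [ 1.  -1.2 -0.3] pos [ 539.6 -175.1   53.6] q6 -1.559 eff6 0.01 w 32.8 t 19.9
[314. 230.] [306. 231.]
```

Request:
servo_tool:
  rows:
    - [0, 0, 0, 0, 0, 0, 2]
    - [0, 0, 0, 0, 0, 0, 2]
    - [0, 0, 0, 0, 0, 0, 2]
    - [0, 0, 0, 0, 0, 0, 2]

```text
clock: 20.35
position: [539.6, -175.1, 53.6]
ee_rot: [0.078, 0.997, -0.0, 0.0]
contact_force: [0.5, -1.2, -0.8]
gripper_width: 32.5
```

```bash
python3 -c "from h import *;tq()"
```

```text
yaw 81.07 M [-0.283 -0.305  0.216] F [ 0.5 -1.2 -0.8] pos [ 539.6 -175.1   53.6] q6 -1.699 eff6 0.01 w 32.5 t 20.35
```

Request:
servo_tool:
  rows:
    - [0, 0, 0, 0, 0, 0, 2]
    - [0, 0, 0, 0, 0, 0, 2]
    - [0, 0, 0, 0, 0, 0, 2]

```text
clock: 20.65
position: [539.6, -175.0, 53.6]
ee_rot: [0.13, 0.992, -0.0, 0.0]
contact_force: [1.1, -0.5, -0.9]
gripper_width: 33.2
```

```bash
python3 -c "from h import *;tq()"
```

```text
yaw 75.08 M [-0.271 -0.252  0.223] F [ 1.1 -0.5 -0.9] pos [ 539.6 -175.    53.6] q6 -1.803 eff6 0.01 w 33.2 t 20.65
```

Request:
servo_tool:
  rows:
    - [0, 0, 0, 0, 0, 0, 2]
    - [0, 0, 0, 0, 0, 0, 2]

```text
clock: 20.85
position: [539.6, -175.0, 53.6]
ee_rot: [0.164, 0.986, -0.0, 0.0]
contact_force: [1.0, -0.9, -0.6]
gripper_width: 33.1
```

```bash
python3 -c "from h import *;tq()"
```

```text
yaw 71.08 M [-0.241 -0.23   0.24 ] F [ 1.  -0.9 -0.6] pos [ 539.6 -175.    53.6] q6 -1.873 eff6 0.01 w 33.1 t 20.85
```

Request:
servo_tool:
  rows:
    - [0, 0, 0, 0, 0, 0, 2]
    - [0, 0, 0, 0, 0, 0, 2]

```text
clock: 21.05
position: [539.6, -175.0, 53.6]
ee_rot: [0.199, 0.98, -0.0, 0.0]
contact_force: [0.2, -0.5, -0.2]
gripper_width: 33.1
```

```bash
python3 -c "from h import *;tq()"
```

```text
yaw 67.07 M [-0.243 -0.272  0.223] F [ 0.2 -0.5 -0.2] pos [ 539.6 -175.    53.6] q6 -1.943 eff6 0.01 w 33.1 t 21.05
```

Request:
servo_tool:
  rows:
    - [0, 0, 0, 0, 0, 0, 2]
    - [0, 0, 0, 0, 0, 0, 2]

```text
clock: 21.25
position: [539.6, -175.0, 53.6]
ee_rot: [0.233, 0.973, -0.0, 0.0]
contact_force: [1.2, -0.3, -0.3]
gripper_width: 33.1
```

```bash
python3 -c "from h import *;tq()"
```

```text
yaw 63.07 M [-0.234 -0.217  0.157] F [ 1.2 -0.3 -0.3] pos [ 539.6 -175.    53.6] q6 -2.013 eff6 0.01 w 33.1 t 21.25
```

Request:
servo_tool:
  rows:
    - [0, 0, 0, 0, 0, 0, 2]
    - [0, 0, 0, 0, 0, 0, 2]

```text
clock: 21.45
position: [539.6, -175.0, 53.6]
ee_rot: [0.267, 0.964, -0.0, 0.0]
contact_force: [0.4, -1.4, -0.1]
gripper_width: 32.4
```

```bash
python3 -c "from h import *;tq()"
```

```text
yaw 59.07 M [-0.206 -0.255  0.178] F [ 0.4 -1.4 -0.1] pos [ 539.6 -175.    53.6] q6 -2.083 eff6 0.01 w 32.4 t 21.45
```

Request:
servo_tool:
  rows:
    - [0, 0, 0, 0, 0, 0, 2]

```text
clock: 21.55
position: [539.6, -175.0, 53.6]
ee_rot: [0.283, 0.959, -0.0, 0.0]
contact_force: [1.3, -1.0, -0.9]
gripper_width: 32.9
```

```bash
python3 -c "from h import *;tq()"
```

```text
yaw 57.08 M [-0.232 -0.274  0.214] F [ 1.3 -1.  -0.9] pos [ 539.6 -175.    53.6] q6 -2.118 eff6 0.01 w 32.9 t 21.55
```

Request:
servo_tool:
  rows:
    - [0, 0, 0, 0, 0, 0, 2]

```text
clock: 21.65
position: [539.6, -175.0, 53.7]
ee_rot: [0.3, 0.954, 0.0, 0.0]
contact_force: [0.6, -0.0, 0.5]
gripper_width: 32.9
```

```bash
python3 -c "from h import *;tq()"
```

```text
yaw 55.07 M [-0.205 -0.298  0.215] F [ 0.6 -0.   0.5] pos [ 539.6 -175.    53.7] q6 -2.152 eff6 0.01 w 32.9 t 21.65
```

Request:
servo_tool:
  rows:
    - [0, 0, 0, 0, 0, 0, 2]

```text
clock: 21.75
position: [539.6, -175.0, 53.6]
ee_rot: [0.317, 0.949, -0.0, 0.0]
contact_force: [1.3, -1.2, -1.3]
gripper_width: 33.1
```

```bash
python3 -c "from h import *;tq()"
```

```text
yaw 53.08 M [-0.195 -0.246  0.2  ] F [ 1.3 -1.2 -1.3] pos [ 539.6 -175.    53.6] q6 -2.187 eff6 0.01 w 33.1 t 21.75
```

Request:
servo_tool:
  rows:
    - [0, 0, 0, 0, 0, 0, 2]

```text
clock: 21.85
position: [539.6, -175.0, 53.6]
ee_rot: [0.333, 0.943, 0.0, 0.0]
contact_force: [0.6, -0.5, -0.1]
gripper_width: 33.0
```

```bash
python3 -c "from h import *;tq()"
```

```text
yaw 51.08 M [-0.201 -0.23   0.232] F [ 0.6 -0.5 -0.1] pos [ 539.6 -175.    53.6] q6 -2.222 eff6 0.01 w 33.0 t 21.85
```

Request:
servo_tool:
  rows:
    - [0, 0, 0, 0, 0, 0, 2]

```text
clock: 21.95
position: [539.6, -175.0, 53.6]
ee_rot: [0.35, 0.937, 0.0, 0.0]
contact_force: [1.0, -0.7, -0.3]
gripper_width: 32.9
```

```bash
python3 -c "from h import *;tq()"
```

```text
yaw 49.08 M [-0.222 -0.293  0.199] F [ 1.  -0.7 -0.3] pos [ 539.6 -175.    53.6] q6 -2.257 eff6 0.001 w 32.9 t 21.95
```

Request:
servo_tool:
  rows:
    - [0, 0, 0, 0, 0, 0, 2]

```text
clock: 22.05
position: [539.6, -175.0, 53.6]
ee_rot: [0.366, 0.931, 0.0, 0.0]
contact_force: [1.6, -1.4, -0.6]
gripper_width: 33.3
```

Run:
```python
from h import *
tq()
# jaw motion along clamping line seen in scene camera: brightness profile along the fixture's y at x offset -30 (beside the holder), z 34.5
snap('scene','sc7')
yh=np.array([-.274,.962,0]);xh=np.array([.962,.274,0]);o=np.array([539.5,-175,0])+72*yh
for f in ['sc4','sc7']:
    g=cv2.cvtColor(load(f)['im'],7)
    for xo in (-30,30):
        print(f,xo,[int(g[tuple(np.round(proj(f,o+xo*xh+yy*yh+[0,0,34.5])[::-1]).astype(int))]) for yy in range(-10,60,3)])
```

```text
yaw 47.08 M [-0.201 -0.305  0.243] F [ 1.6 -1.4 -0.6] pos [ 539.6 -175.    53.6] q6 -2.292 eff6 -0.016 w 33.3 t 22.05
sc4 -30 [156, 156, 184, 184, 165, 165, 180, 180, 197, 197, 175, 175, 135, 135, 125, 130, 128, 128, 124, 124, 123, 112, 112, 98]
sc4 30 [140, 173, 173, 170, 158, 172, 172, 183, 183, 167, 167, 122, 122, 116, 116, 105, 105, 121, 121, 125, 125, 154, 119, 143]
sc7 -30 [80, 80, 87, 87, 127, 127, 175, 175, 174, 174, 162, 170, 197, 197, 195, 185, 150, 150, 132, 132, 123, 127, 127, 125]
sc7 30 [96, 117, 117, 146, 130, 171, 171, 174, 174, 177, 177, 188, 188, 199, 199, 161, 161, 157, 157, 126, 126, 159, 120, 150]
```

Request:
servo_tool:
  rows:
    - [0, 0, 0, 0, 0, 0, 2]

```text
clock: 22.2
position: [539.6, -175.0, 53.6]
ee_rot: [0.382, 0.924, 0.0, 0.0]
contact_force: [1.2, -0.4, -0.9]
gripper_width: 32.9
```

```bash
python3 -c "from h import *;tq()"
```

```text
yaw 45.12 M [-0.22  -0.293  0.263] F [ 1.2 -0.4 -0.9] pos [ 539.6 -175.    53.6] q6 -2.326 eff6 0.045 w 32.9 t 22.2
```

Request:
servo_tool:
  rows:
    - [0, 0, 0, 0, 0, 0, 2]

```text
clock: 22.3
position: [539.6, -175.0, 53.6]
ee_rot: [0.398, 0.917, 0.0, 0.0]
contact_force: [0.7, -0.6, -0.8]
gripper_width: 33.0
```

```bash
python3 -c "from h import *;tq()"
```

```text
yaw 43.1 M [-0.168 -0.309  0.268] F [ 0.7 -0.6 -0.8] pos [ 539.6 -175.    53.6] q6 -2.361 eff6 -0.045 w 33.0 t 22.3
```

Request:
servo_tool:
  rows:
    - [0, 0, 0, 0, 0, 0, 2]

```text
clock: 22.4
position: [539.6, -175.0, 53.7]
ee_rot: [0.414, 0.91, 0.0, 0.0]
contact_force: [1.3, -0.6, -0.3]
gripper_width: 32.9
```

```bash
python3 -c "from h import *;tq()"
```

```text
yaw 41.1 M [-0.175 -0.338  0.293] F [ 1.3 -0.6 -0.3] pos [ 539.6 -175.    53.7] q6 -2.396 eff6 -0.064 w 32.9 t 22.4
```

Request:
servo_tool:
  rows:
    - [0, 0, 0, 0, 0, 0, 2]

```text
clock: 22.5
position: [539.6, -175.0, 53.6]
ee_rot: [0.43, 0.903, 0.0, 0.0]
contact_force: [0.6, -0.9, -1.2]
gripper_width: 33.1
```

```bash
python3 -c "from h import *;tq()"
```

```text
yaw 39.11 M [-0.181 -0.32   0.309] F [ 0.6 -0.9 -1.2] pos [ 539.6 -175.    53.6] q6 -2.431 eff6 -0.081 w 33.1 t 22.5
```

Torque is rising cleanly. The joint-6 effort shifts 0.018 Nm per 2°, which is 2.2 N, and both signals put the clamping force at about 11.5–12 N. A further 3° gives about 15 N.

Request:
servo_tool:
  rows:
    - [0, 0, 0, 0, 0, 0, 2]

```text
clock: 22.6
position: [539.6, -175.0, 53.6]
ee_rot: [0.445, 0.895, 0.0, 0.0]
contact_force: [1.0, -1.0, -1.1]
gripper_width: 33.1
```

```bash
python3 -c "from h import *;tq()"
```

```text
yaw 37.11 M [-0.179 -0.256  0.314] F [ 1.  -1.  -1.1] pos [ 539.6 -175.    53.6] q6 -2.466 eff6 -0.097 w 33.1 t 22.6
```

Request:
servo_tool:
  rows:
    - [0, 0, 0, 0, 0, 0, 1]

```text
clock: 22.7
position: [539.6, -175.0, 53.6]
ee_rot: [0.453, 0.891, 0.0, 0.0]
contact_force: [1.4, -0.4, -1.3]
gripper_width: 32.5
```

```bash
python3 -c "from h import *;tq()"
```

```text
yaw 36.11 M [-0.228 -0.457  0.393] F [ 1.4 -0.4 -1.3] pos [ 539.6 -175.    53.6] q6 -2.483 eff6 -0.276 w 32.5 t 22.7
```

≈14.5–15 N. Release the knob and rise.

Request:
servo_tool:
  rows:
    - [0, 0, 0, 0, 0, 0, 0]
    - [0, 0, 0, 0, 0, 0, 0]
    - [1, 0, 0, 0, 0, 0, 0]
    - [1, 0, 0, 0, 0, 0, 0]
    - [1, 0, 0, 0, 0, 0, 0]
    - [1, 0, 0, 0, 0, 0, 0]
    - [1, 0, 0, 0, 0, 0, 0]
    - [1, 0, 0, -1, 0, 0, 0]
    - [1, 0, 0, -2, 0, 0, 0]
    - [1, 0, 0, -3, 0, 0, 0]
    - [1, 0, 0, -3, 0, 0, 0]

```text
clock: 23.8
position: [539.1, -175.1, 145.5]
ee_rot: [0.454, 0.891, -0.0, -0.0]
contact_force: [0.0, 0.3, -0.2]
gripper_width: 85.4
```

Request:
servo_tool:
  rows:
    - [1, 0, 0, -2, 0, 0, -8]
    - [1, 0, 0, 0, 0, 0, -8]
    - [1, 0, 0, 0, 0, 0, -8]
    - [1, 0, 0, 0, 0, 0, -8]
    - [1, 0, 0, 0, 0, 0, -8]
    - [1, 0, 0, 0, 0, 0, -8]
    - [1, 0, 0, 0, 0, 0, -8]
    - [1, 0, 0, 0, 0, 0, -7]
    - [1, 0, 2.0, 0, 0, 0, 0]
    - [1, 0, 3.0, 0, 0, 0, 0]
    - [1, 0, 3.0, 0, 0, 0, 0]
    - [1, 0, 2, 0, 0, 0, 0]

```text
clock: 25.0
position: [523.3, -74.9, 164.8]
ee_rot: [-0.079, 0.997, 0.0, 0.0]
contact_force: [-0.5, -0.1, -0.6]
gripper_width: 85.3
```

Request:
servo_tool:
  rows:
    - [1, 0, 1.9, 0, 0, 0, 0]
    - [1, 0, 0, 0, 0, 0, 0]
    - [1, 0, 0, 0, 0, 0, 0]

```text
clock: 25.3
position: [520.8, -57.3, 164.7]
ee_rot: [-0.079, 0.997, -0.0, 0.0]
contact_force: [-0.4, 0.6, 0.4]
gripper_width: 85.3
```

Run:
```python
from h import *
tq(); snap('wrist','w8')
yh=np.array([-.274,.962,0]);xh=np.array([.962,.274,0]);o=np.array([539.5,-175,0])+72*yh
def prof(f,xo,z,r): 
    g=cv2.cvtColor(load(f)['im'],7); return [int(g[tuple(np.round(proj(f,o+xo*xh+yy*yh+[0,0,z])[::-1]).astype(int))]) for yy in r]
# ring mark: brightness round circle r=34 at z 62, before/after
for f in ['w5','w8']:
    g=cv2.cvtColor(load(f)['im'],7); A=np.arange(0,360,1); best=[]
    for a in A: 
        q=[proj(f,[539.5+r*np.cos(np.radians(a)),-175+r*np.sin(np.radians(a)),62]) for r in (24,27,30)]
        best.append(np.mean([cv2.getRectSubPix(g,(1,1),tuple(map(float,x)))[0,0] for x in q]))
    i=np.argsort(best)[::-1][:10]; print(f,[(int(A[k]),round(float(best[k]))) for k in i])
# holder base contour in w8
d=load('w8')['im']; g=cv2.cvtColor(d,7)
c=proj('w8',o+54*yh+[0,0,42]).round().astype(int); print('px',c)
m=np.zeros_like(g); s=60; m[c[1]-s:c[1]+s,c[0]-s:c[0]+s]=(g[c[1]-s:c[1]+s,c[0]-s:c[0]+s]>225)*255
for k in cv2.findContours(m,cv2.RETR_EXTERNAL,cv2.CHAIN_APPROX_NONE)[0]:
    if cv2.contourArea(k)<150: continue
    P=np.array([ray('w8',*p[0],42) for p in k]); L=np.c_[(P-o)@xh,(P-o)@yh].astype(np.float32); print('rect fixture xy',cv2.minAreaRect(L),cv2.contourArea(k))
```

```text
yaw 99.1 M [0.003 0.008 0.   ] F [-0.4  0.6  0.4] pos [520.8 -57.3 164.7] q6 -1.613 eff6 -0.008 w 85.3 t 25.3
w5 [(163, 251), (164, 250), (343, 240), (342, 240), (341, 240), (339, 239), (340, 239), (338, 239), (337, 238), (336, 238)]
w8 [(163, 250), (164, 242), (326, 240), (324, 238), (329, 238), (320, 237), (321, 237), (323, 237), (327, 237), (319, 237)]
px [325 171]
rect fixture xy ((0.6360015869140625, 53.1837158203125), (54.457881927490234, 65.98251342773438), 89.2989273071289) 2646.5
```

```bash
python3 -c "
from h import *
print(job_done())"
```

```text
the job is handed in; nothing more can be done
None
```

The taller holder is standing in the nest, and I closed the jaw on it with the inner knob only, then let go and handed the job in at about 25 s. From the turning torque, the clamping force is about 14.5–15 N.

- **First grasp missed:** the real fingertips stand about 30 mm behind where the reported TCP puts them, so the fingers shut above the neck. I found this by touching the neck top gently (about 12 N, no harm seen). I corrected for it, and the second grasp held.
- **Clamping:** the knob turned about 101° with the jaw free, then another 13–14° with the resistance rising. Joint-6 effort and turned angle agreed, at about 13.4 N just before the last 1° step. The very last reading was disturbed by the arm stopping, so I did not rely on it. The wrist torque reading is noisier, but fits.
- **Outer ring:** the mark read 163–164° both before and after, so it has not moved.
- **Arm:** it ended well clear with no contact force.
- **Holder position:** it measured about 0.6 mm off the middle line at y ≈ 53 mm. That outline came out larger than the holder (54 × 66 mm), so it took in neighbouring surfaces. It is only a rough check, and it does not confirm squareness after clamping.
- **Not checked at the end:** I had used all 12 picture views, so I did not look at the finished clamp by eye. I also did not re-measure the short holder, eyepiece or tin; no move was planned near them.

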